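# Charge the mill jar with grinding balls

### The arm

A 6-joint arm with a two-finger parallel gripper is mounted at the origin on the work surface. World frame = base frame: x ahead of the robot, y to its left, z up, the work surface at z = 0. Lengths are in m, angles in rad, forces in N, time in s.
With the tool pointing down it reaches from about 0.35 to 0.95 m from the base axis. Payload 17.4 kg.
Tool frame: the origin (TCP) lies at the centre of the arm's flange, where the gripper is bolted on; the fingertips stand 186 mm ahead of it and the grasp point (between the pads) lies r.pinch_z ahead of it (r.pinch_z is the distance from the TCP to the grasp point, in m); z points along the fingers, y is the line along which they close (so a half turn about z gives the same grasp; the last joint's range is limited). The gripper opens to 93 mm and grips with 3 to 60 N. Pads are 15 mm wide; open, the fingers measure 128 mm over their backs; the gripper's body (75 mm by 188 mm) begins 65 mm behind the grasp point.
Start: joints at [-1.322, 0.116, 1.442, -0, 1.584, -0.038], TCP at [0.191, -0.647, 0.405] pointing down, gripper open.
Joint ranges: [-2.83, 2.83], [-0.83, 2.19], [0.07, 2.5], [-1.14, 4.28], [0.01, 3], [-2.97, 2.97]. Speed limits (rad/s): [1.89, 1.89, 2.22, 3.14, 3.14, 3.14].

### API

Orientations are given as a rotation vector (axis times angle).
In Python, from plant import telemetry, viewer, hand_in, spotter, r gives the robot as it stands. The module is installed in compiled form; this text tells all that it offers.
- The arm moves only by the shell command python3 -m inch 'ROWS' [OPENING]. ROWS is a JSON object of lists of equal length, an entry for each row: "slide": the shift along the tool's x, y, z normalised to -1 to 1, where 1 is 0.08 m, a list of three; "roll": the turn about the tool's z normalised to -1 to 1, where 1 is 90 degrees. In form: {"slide": [[dx, dy, dz], ...], "roll": [roll, ...]}. A call has 1 to 5 rows; each row is the pose to reach, as a shift and turn from the pose commanded when the call began, along the tool's axes at that moment; what a row does not reach only later rows make up. A row lasts 1/8 s, in which the tool goes at most 62.5 mm and 10.7 degrees, less where a joint would pass 70% of its speed; a pose out of reach is approached as far as the arm can. A call with a number of a shift or a turn outside -1 to 1 is refused whole. A call with a gripper value outside its range is refused whole. OPENING is the closure, from -1 (fully open) to 1 (shut), set as the call begins (- or left out, the last holds). The fingers move at their own pace and stop on an object; the grip force is fixed at half the most. Time passes only in rows, so rows that repeat a pose let the fingers close. It gives the time, the measured TCP pose, the force, the opening and the grip force at its end, in the units of the state.
- telemetry.get_obs(): the state, without advancing time (a new reading comes with each control period).
- viewer.read_camera(name): name is "scene" or "top" or "wrist"; returns a dict with "pixels" (400x640x3 uint8, blue, green, red), "fov_y" (degrees; the focal length in pixels is half the picture's height over the tangent of half this angle, whatever the lens; pixels are square), "cx", "cy" (the principal point, pixels), "world_to_cam" (4x4, takes a point from world to camera coordinates). Camera axes: x right, y down, z forward; pixel columns grow to the right and rows downward; lengths in m; the calibration is good to about 2 mm. A picture is of the moment at which its call begins. There is no depth.
- hand_in(): hands the job in; it is judged then, once.
Trained networks look in the newest picture that a camera, given by its name, has taken for a name from the list of things; names that differ only in an ending like _2 or _b are one class to them, and where a whole thing is asked for, a point or a joint stands for the part that bears it (a point fixed in the world has none). Each returns a list of dicts, best first, with "score" (0 to 1); they miss things now and then, are a little off and sometimes report something else, mostly with a low value. They report only what shows in the picture. A call takes as long as a camera call. They do not tell look-alikes from the thing itself.
- spotter.boxes_of(thing, camera): "extent" ([left, top, right, bottom] in pixels, round what is visible of it).
- spotter.tip_of(thing, camera): "uv" ([column, row] in pixels: a listed point, or the origin of a listed thing).
The state is a dict: "time_s": time; "joint_positions": joint angles; "joint_velocities": joint speeds; "tau": joint torques, N m; "eef_pos": TCP position; "eef_rot": TCP orientation; "force": force on the tool from outside, world axes, zero at the start; "torque": the same for the moment, N m; "opening": finger opening in m; "grasp_force": force on a finger pad.
Only numpy, scipy, OpenCV 4.12 (cv2) and the standard library are available. Lean on these libraries where they do the work, as an engineer would, in place of code of your own. Each camera call takes 0.05 s, during which the arm holds its last target. There are 200 camera calls.

### The job

Take the scoop and use it to bring at least four of the six grinding balls from the sloping tub into the steel mill jar; whatever you do not load must stay in the tub, and the balls must not be touched with the gripper. Then stand the scoop back on its rubber pad, upright and level. Leave everything else on the bench where it is.

Things in the scene. Friction and masses are not known exactly. Their poses are not given: they have to be found in the camera images.
- scoop: aluminium scoop, 0.16 kg. Bowl 90 x 90, floor 1.6 thick, walls 2.5, open in front (+x) and on top; sides end 25 behind the lip, 22 high, then 42; back 55. Grey flat-sided handle 22 wide (y) x 26 thick rises backwards (-x) from the back wall's top at 30 degrees, to 140 behind the origin and 126 high. Origin: underside of the bowl, centre; x to the lip, z up. Starts level on the pad
- scoop_grip (a point): point in the middle of the handle, good to grip (fingers closing along the scoop's y): 78 behind and 80 above the scoop's origin
- scoop_lip (a point): middle of the scoop's front lip, lower edge: 45 ahead of its origin
- pad: thin grey rubber pad, 220 (x) x 120 (y) x 6 high, the scoop's place; fixed; origin centre of its underside
- tub: grey plastic open tub, fixed; inside 220 long (x, -110 to 110) x 102 wide (y), walls 6 thick, rim 65 above the bench. The smooth floor slopes down at 3 degrees towards +x: 19 above the bench at the -x end, 10 at a crease at x = 55; from the crease an end slope rises at 45 degrees to the +x rim. The balls gather at the crease. Origin: centre of its underside
- tub_crease (a point): middle of the crease in the tub, the lowest line of its floor: 55 towards +x from the tub's origin, 10 above the bench
- jar: open round steel jar, fixed; 136 outer dia, 124 inner dia, 95 high, inner floor 10 above the bench, three clamps 30 high round its foot; origin centre of its underside
- jar_mouth (a point): centre of the jar's mouth, at rim height (95)
- ball1: white ceramic grinding ball, 26 dia, about 25 g, lying in the tub with the other five; origin at its centre (axes turn as it rolls)
- ball2: white ceramic grinding ball, 26 dia, about 25 g, lying in the tub with the other five; origin at its centre (axes turn as it rolls)
- ball3: white ceramic grinding ball, 26 dia, about 25 g, lying in the tub with the other five; origin at its centre (axes turn as it rolls)
- ball4: white ceramic grinding ball, 26 dia, about 25 g, lying in the tub with the other five; origin at its centre (axes turn as it rolls)
- ball5: white ceramic grinding ball, 26 dia, about 25 g, lying in the tub with the other five; origin at its centre (axes turn as it rolls)
- ball6: white ceramic grinding ball, 26 dia, about 25 g, lying in the tub with the other five; origin at its centre (axes turn as it rolls)
- jar_lid: the jar's lid, a steel disc 132 dia x 12 with a 40 dia boss to 30 high, lying on the bench beyond the jar; bystander; origin centre of its underside
- tip_box: box of pipette tips 60 x 120 x 60 high, beyond the tub; bystander; origin centre of its underside
- reagent: amber bottle 64 dia x 130 high, beyond the pad; bystander; origin centre of its underside
- tube_rack: rack of capped tubes 110 x 220 x 104 high, at the left; bystander; origin centre of its underside
- beaker: glass beaker 80 dia x 100 high, at the right; bystander; origin centre of its underside
Not all that is in view belongs to the job. Leave any turquoise look-alike of the scoop alone.

How it is judged:
On the way:
1. at least one ball rides in the scoop, lifted clear of the tub (((x of ball1 in the frame of scoop between -0.046 and 0.046 m and y of ball1 in the frame of scoop between -0.046 and 0.046 m and z of ball1 in the frame of scoop between 0 and 0.07 m and z of ball1 in the frame of tub above 0.1 m) or (x of ball2 in the frame of scoop between -0.046 and 0.046 m and y of ball2 in the frame of scoop between -0.046 and 0.046 m and z of ball2 in the frame of scoop between 0 and 0.07 m and z of ball2 in the frame of tub above 0.1 m) or (x of ball3 in the frame of scoop between -0.046 and 0.046 m and y of ball3 in the frame of scoop between -0.046 and 0.046 m and z of ball3 in the frame of scoop between 0 and 0.07 m and z of ball3 in the frame of tub above 0.1 m) or (x of ball4 in the frame of scoop between -0.046 and 0.046 m and y of ball4 in the frame of scoop between -0.046 and 0.046 m and z of ball4 in the frame of scoop between 0 and 0.07 m and z of ball4 in the frame of tub above 0.1 m) or (x of ball5 in the frame of scoop between -0.046 and 0.046 m and y of ball5 in the frame of scoop between -0.046 and 0.046 m and z of ball5 in the frame of scoop between 0 and 0.07 m and z of ball5 in the frame of tub above 0.1 m) or (x of ball6 in the frame of scoop between -0.046 and 0.046 m and y of ball6 in the frame of scoop between -0.046 and 0.046 m and z of ball6 in the frame of scoop between 0 and 0.07 m and z of ball6 in the frame of tub above 0.1 m))), for 0.2 s.
At the end, for the whole second after the job is handed in: at least four balls lie in the jar (within its bore, below its rim), every other ball lies in the tub or the jar, all at rest; the scoop stands level (within 0.12 rad) on the pad, its origin within 75 mm (along) and 35 mm (across) of the pad's centre, at rest ((((horizontal distance between ball1 and jar below 0.062 m and z of ball1 in the frame of jar below 0.092 m) and (horizontal distance between ball2 and jar below 0.062 m and z of ball2 in the frame of jar below 0.092 m) and (horizontal distance between ball3 and jar below 0.062 m and z of ball3 in the frame of jar below 0.092 m) and (horizontal distance between ball4 and jar below 0.062 m and z of ball4 in the frame of jar below 0.092 m)) or ((horizontal distance between ball1 and jar below 0.062 m and z of ball1 in the frame of jar below 0.092 m) and (horizontal distance between ball2 and jar below 0.062 m and z of ball2 in the frame of jar below 0.092 m) and (horizontal distance between ball3 and jar below 0.062 m and z of ball3 in the frame of jar below 0.092 m) and (horizontal distance between ball5 and jar below 0.062 m and z of ball5 in the frame of jar below 0.092 m)) or ((horizontal distance between ball1 and jar below 0.062 m and z of ball1 in the frame of jar below 0.092 m) and (horizontal distance between ball2 and jar below 0.062 m and z of ball2 in the frame of jar below 0.092 m) and (horizontal distance between ball3 and jar below 0.062 m and z of ball3 in the frame of jar below 0.092 m) and (horizontal distance between ball6 and jar below 0.062 m and z of ball6 in the frame of jar below 0.092 m)) or ((horizontal distance between ball1 and jar below 0.062 m and z of ball1 in the frame of jar below 0.092 m) and (horizontal distance between ball2 and jar below 0.062 m and z of ball2 in the frame of jar below 0.092 m) and (horizontal distance between ball4 and jar below 0.062 m and z of ball4 in the frame of jar below 0.092 m) and (horizontal distance between ball5 and jar below 0.062 m and z of ball5 in the frame of jar below 0.092 m)) or ((horizontal distance between ball1 and jar below 0.062 m and z of ball1 in the frame of jar below 0.092 m) and (horizontal distance between ball2 and jar below 0.062 m and z of ball2 in the frame of jar below 0.092 m) and (horizontal distance between ball4 and jar below 0.062 m and z of ball4 in the frame of jar below 0.092 m) and (horizontal distance between ball6 and jar below 0.062 m and z of ball6 in the frame of jar below 0.092 m)) or ((horizontal distance between ball1 and jar below 0.062 m and z of ball1 in the frame of jar below 0.092 m) and (horizontal distance between ball2 and jar below 0.062 m and z of ball2 in the frame of jar below 0.092 m) and (horizontal distance between ball5 and jar below 0.062 m and z of ball5 in the frame of jar below 0.092 m) and (horizontal distance between ball6 and jar below 0.062 m and z of ball6 in the frame of jar below 0.092 m)) or ((horizontal distance between ball1 and jar below 0.062 m and z of ball1 in the frame of jar below 0.092 m) and (horizontal distance between ball3 and jar below 0.062 m and z of ball3 in the frame of jar below 0.092 m) and (horizontal distance between ball4 and jar below 0.062 m and z of ball4 in the frame of jar below 0.092 m) and (horizontal distance between ball5 and jar below 0.062 m and z of ball5 in the frame of jar below 0.092 m)) or ((horizontal distance between ball1 and jar below 0.062 m and z of ball1 in the frame of jar below 0.092 m) and (horizontal distance between ball3 and jar below 0.062 m and z of ball3 in the frame of jar below 0.092 m) and (horizontal distance between ball4 and jar below 0.062 m and z of ball4 in the frame of jar below 0.092 m) and (horizontal distance between ball6 and jar below 0.062 m and z of ball6 in the frame of jar below 0.092 m)) or ((horizontal distance between ball1 and jar below 0.062 m and z of ball1 in the frame of jar below 0.092 m) and (horizontal distance between ball3 and jar below 0.062 m and z of ball3 in the frame of jar below 0.092 m) and (horizontal distance between ball5 and jar below 0.062 m and z of ball5 in the frame of jar below 0.092 m) and (horizontal distance between ball6 and jar below 0.062 m and z of ball6 in the frame of jar below 0.092 m)) or ((horizontal distance between ball1 and jar below 0.062 m and z of ball1 in the frame of jar below 0.092 m) and (horizontal distance between ball4 and jar below 0.062 m and z of ball4 in the frame of jar below 0.092 m) and (horizontal distance between ball5 and jar below 0.062 m and z of ball5 in the frame of jar below 0.092 m) and (horizontal distance between ball6 and jar below 0.062 m and z of ball6 in the frame of jar below 0.092 m)) or ((horizontal distance between ball2 and jar below 0.062 m and z of ball2 in the frame of jar below 0.092 m) and (horizontal distance between ball3 and jar below 0.062 m and z of ball3 in the frame of jar below 0.092 m) and (horizontal distance between ball4 and jar below 0.062 m and z of ball4 in the frame of jar below 0.092 m) and (horizontal distance between ball5 and jar below 0.062 m and z of ball5 in the frame of jar below 0.092 m)) or ((horizontal distance between ball2 and jar below 0.062 m and z of ball2 in the frame of jar below 0.092 m) and (horizontal distance between ball3 and jar below 0.062 m and z of ball3 in the frame of jar below 0.092 m) and (horizontal distance between ball4 and jar below 0.062 m and z of ball4 in the frame of jar below 0.092 m) and (horizontal distance between ball6 and jar below 0.062 m and z of ball6 in the frame of jar below 0.092 m)) or ((horizontal distance between ball2 and jar below 0.062 m and z of ball2 in the frame of jar below 0.092 m) and (horizontal distance between ball3 and jar below 0.062 m and z of ball3 in the frame of jar below 0.092 m) and (horizontal distance between ball5 and jar below 0.062 m and z of ball5 in the frame of jar below 0.092 m) and (horizontal distance between ball6 and jar below 0.062 m and z of ball6 in the frame of jar below 0.092 m)) or ((horizontal distance between ball2 and jar below 0.062 m and z of ball2 in the frame of jar below 0.092 m) and (horizontal distance between ball4 and jar below 0.062 m and z of ball4 in the frame of jar below 0.092 m) and (horizontal distance between ball5 and jar below 0.062 m and z of ball5 in the frame of jar below 0.092 m) and (horizontal distance between ball6 and jar below 0.062 m and z of ball6 in the frame of jar below 0.092 m)) or ((horizontal distance between ball3 and jar below 0.062 m and z of ball3 in the frame of jar below 0.092 m) and (horizontal distance between ball4 and jar below 0.062 m and z of ball4 in the frame of jar below 0.092 m) and (horizontal distance between ball5 and jar below 0.062 m and z of ball5 in the frame of jar below 0.092 m) and (horizontal distance between ball6 and jar below 0.062 m and z of ball6 in the frame of jar below 0.092 m))) and ((horizontal distance between ball1 and jar below 0.062 m and z of ball1 in the frame of jar below 0.092 m) or (x of ball1 in the frame of tub between -0.112 and 0.112 m and y of ball1 in the frame of tub between -0.053 and 0.053 m and z of ball1 in the frame of tub between 0 and 0.063 m)) and ((horizontal distance between ball2 and jar below 0.062 m and z of ball2 in the frame of jar below 0.092 m) or (x of ball2 in the frame of tub between -0.112 and 0.112 m and y of ball2 in the frame of tub between -0.053 and 0.053 m and z of ball2 in the frame of tub between 0 and 0.063 m)) and ((horizontal distance between ball3 and jar below 0.062 m and z of ball3 in the frame of jar below 0.092 m) or (x of ball3 in the frame of tub between -0.112 and 0.112 m and y of ball3 in the frame of tub between -0.053 and 0.053 m and z of ball3 in the frame of tub between 0 and 0.063 m)) and ((horizontal distance between ball4 and jar below 0.062 m and z of ball4 in the frame of jar below 0.092 m) or (x of ball4 in the frame of tub between -0.112 and 0.112 m and y of ball4 in the frame of tub between -0.053 and 0.053 m and z of ball4 in the frame of tub between 0 and 0.063 m)) and ((horizontal distance between ball5 and jar below 0.062 m and z of ball5 in the frame of jar below 0.092 m) or (x of ball5 in the frame of tub between -0.112 and 0.112 m and y of ball5 in the frame of tub between -0.053 and 0.053 m and z of ball5 in the frame of tub between 0 and 0.063 m)) and ((horizontal distance between ball6 and jar below 0.062 m and z of ball6 in the frame of jar below 0.092 m) or (x of ball6 in the frame of tub between -0.112 and 0.112 m and y of ball6 in the frame of tub between -0.053 and 0.053 m and z of ball6 in the frame of tub between 0 and 0.063 m)) and linear speed of each of ball1, ball2, ball3, ball4, ball5, ball6 below 0.05 m/s and x of scoop in the frame of pad between -0.075 and 0.075 m and y of scoop in the frame of pad between -0.035 and 0.035 m and z of scoop in the frame of pad below 0.012 m and angle between scoop's own z axis and vertical below 0.12 rad and linear speed of scoop below 0.02 m/s); the robot touches nothing.
It fails at once if the fingers touch a ball (contact force between the fingers and ball1 above 0.5 N or contact force between the fingers and ball2 above 0.5 N or contact force between the fingers and ball3 above 0.5 N or contact force between the fingers and ball4 above 0.5 N or contact force between the fingers and ball5 above 0.5 N or contact force between the fingers and ball6 above 0.5 N).
It fails at once if a bystander is pushed more than 30 mm (distance of any of jar_lid, tip_box, reagent, tube_rack, beaker from where it was at the start of the episode above 0.03 m).
It also fails if it takes over 64 s, if anything falls off the work surface, if the arm or the gripper's body presses on something with over 40 N, if the wrist force passes 120 N, or if a joint passes its speed limit or range.

## Working session

There is one attempt and no reset: what is moved stays moved. The work goes in short steps, Python scripts to look and compute and a shell command to move; the robot and the scene stay as the last step left them, time stands still between calls to the robot, and variables do not carry over. Pictures are saved under pics/ and viewed, at most 10 in all, crops included, and the job is handed in when it is done.

```bash
mkdir -p pics
cat > h.py <<'E'
import numpy as np, cv2
from plant import telemetry, viewer, spotter, r
def cam(n):
    c=viewer.read_camera(n); h,w=c["pixels"].shape[:2]
    c["f"]=h/2/np.tan(np.radians(c["fov_y"])/2); return c
def ray(c,uv,z):
    T=np.array(c["world_to_cam"]);R,t=T[:3,:3],T[:3,3]
    o=-R.T@t; d=R.T@np.array([(uv[0]-c["cx"])/c["f"],(uv[1]-c["cy"])/c["f"],1])
    return o+d*(z-o[2])/d[2]
def proj(c,p):
    T=np.array(c["world_to_cam"]); q=T[:3,:3]@np.asarray(p)+T[:3,3]
    return np.array([c["cx"]+c["f"]*q[0]/q[2], c["cy"]+c["f"]*q[1]/q[2]])
E
python3 - <<'E'
from h import *
o=telemetry.get_obs(); print(r.pinch_z,{k:np.round(v,3) for k,v in o.items()})
Z=dict(scoop=.006,scoop_grip=.086,scoop_lip=.006,pad=0,tub=0,tub_crease=.01,jar=0,jar_mouth=.095,ball1=.024)
for n in ("top","scene"):
    c=cam(n); cv2.imwrite(f"pics/{n}0.png",c["pixels"])
    T=np.array(c["world_to_cam"]); print(n,c["f"],np.round(-T[:3,:3].T@T[:3,3],3))
    for k,z in Z.items():
        for d in spotter.tip_of(k,n)[:7 if k=="ball1" else 3]:
            print(k,round(d["score"],2),np.round(d["uv"],1),np.round(ray(c,d["uv"],z),3))
E
```

```text
0.1673 {'time_s': np.float64(0.0), 'joint_positions': array([-1.322,  0.117,  1.442,  0.   ,  1.584, -0.038]), 'joint_velocities': array([-0.   , -0.   , -0.001, -0.001, -0.   , -0.   ]), 'tau': array([-8.0000e-03, -7.2129e+01, -6.2262e+01,  7.7000e-02,  2.4000e-02,
       -0.0000e+00]), 'eef_pos': array([ 0.191, -0.647,  0.404]), 'eef_rot': array([-3.108, -0.449,  0.   ]), 'force': array([0.359, 0.058, 0.328]), 'torque': array([-0.029,  0.022, -0.015]), 'grasp_force': np.float64(0.0), 'opening': np.float64(0.093)}
top 401.4843247911745 [0.41  0.045 1.405]
scoop 0.96 [180.8 271.2] [0.286 0.517 0.006]
scoop 0.88 [253.7 277.8] [0.256 0.267 0.006]
scoop 0.78 [262.7 167.6] [0.638 0.231 0.006]
scoop_grip 0.93 [239.6 258.2] [0.329 0.299 0.086]
scoop_grip 0.57 [257.7 189.1] [0.553 0.238 0.086]
scoop_grip 0.57 [162.4 251. ] [0.359 0.549 0.086]
scoop_lip 0.87 [188.7 280.4] [0.254 0.49  0.006]
scoop_lip 0.63 [260.7 160.2] [0.664 0.237 0.006]
scoop_lip 0.63 [257.1 287.4] [0.223 0.256 0.006]
pad 0.95 [260.5 184.1] [0.58 0.24 0.  ]
tub 0.93 [330.2 191.8] [ 0.547 -0.004  0.   ]
tub 0.65 [397.5 184
[... 653 characters left out ...]
98.9 260.3] [0.358 0.559 0.086]
scoop_grip 0.63 [299.6 227.2] [0.651 0.059 0.086]
scoop_lip 0.9 [492.8 249.4] [0.237 0.492 0.006]
scoop_lip 0.69 [431.4 213. ] [0.214 0.249 0.006]
scoop_lip 0.61 [336.4 278.4] [0.67  0.235 0.006]
pad 0.7 [358.9 265.8] [0.58  0.242 0.   ]
tub 0.97 [310.3 225. ] [ 0.549 -0.005  0.   ]
tub_crease 0.93 [295.  229.7] [ 0.61  -0.014  0.01 ]
jar 0.73 [262.3 201.3] [ 0.578 -0.229  0.   ]
jar 0.17 [467.5 325.5] [0.545 0.591 0.   ]
jar_mouth 0.85 [263.2 177.2] [ 0.561 -0.232  0.095]
ball1 0.57 [306.4 222.1] [ 0.568 -0.003  0.024]
ball1 0.51 [295.4 221.6] [ 0.592 -0.031  0.024]
ball1 0.5 [293.7 221.6] [ 0.596 -0.035  0.024]
ball1 0.47 [300.2 223.8] [ 0.588 -0.011  0.024]
```

Run:
```python
import cv2
a=cv2.imread("pics/top0.png")[110:310,140:460]
cv2.imwrite("pics/top0c.png",cv2.resize(a,None,fx=2.5,fy=2.5,interpolation=cv2.INTER_CUBIC))
```

```text
(no output)
```

View pics/top0c.png

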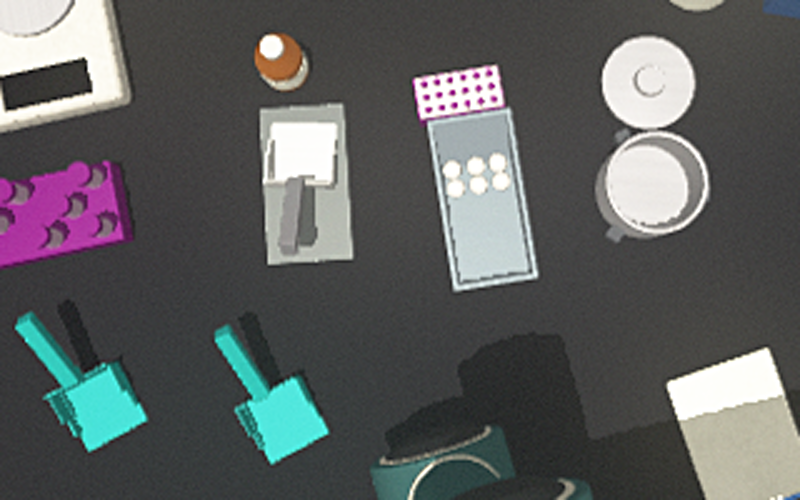

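View pics/scene0.png

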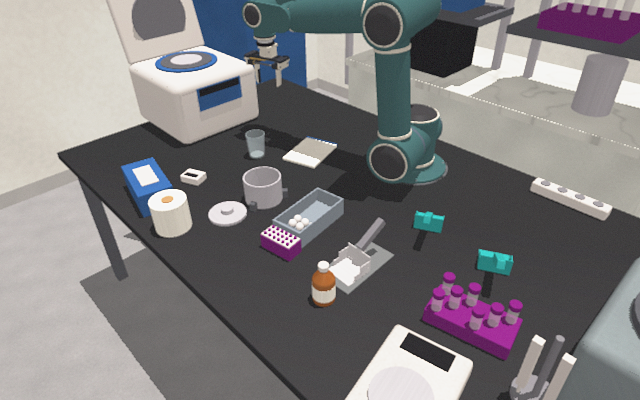

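Run:
```python
from h import *
c=cam("top"); f=lambda x,y:(140+x/2.5-.3,110+y/2.5-.3)
def yaw(a,b): d=b-a; return np.degrees(np.arctan2(d[1],d[0]))
for n,z,P in (("tub",.065,[(428,122),(511,109),(537,276),(455,291)]),("pad",.006,[(260,108),(343,104),(353,259),(268,265)])):
    Q=np.array([ray(c,f(*p),z) for p in P]); print(n,np.round(Q,3).tolist(),Q.mean(0),yaw(Q[3],Q[0]),yaw(Q[2],Q[1]),np.linalg.norm(Q[0]-Q[3]),np.linalg.norm(Q[0]-Q[1]))
L=[ray(c,f(*p),.008) for p in ((271,124),(338,122))]; print("lip",L,yaw(L[0],L[1])+90)
a=ray(c,f(293,180),.055); b=ray(c,f(289,250),.126); print("handle",a,b,yaw(b,a))
T=np.array(c["world_to_cam"])
# triangulate key points from both views
s=cam("scene")
def tri(u1,u2):
    A=[]
    for cc,u in((c,u1),(s,u2)):
        M=np.array([[cc["f"],0,cc["cx"]],[0,cc["f"],cc["cy"]],[0,0,1]])@np.array(cc["world_to_cam"])[:3]; A.append(M)
    X=cv2.triangulatePoints(A[0],A[1],np.array(u1,float),np.array(u2,float)); return (X[:3]/X[3]).ravel()
for k in("scoop","scoop_grip","scoop_lip","jar_mouth","tub_crease","pad","tub"):
    for i,d in enumerate(spotter.tip_of(k,"top")[:3]):
        for e in spotter.tip_of(k,"scene")[:3]:
            X=tri(d["uv"],e["uv"]); 
            if -.02<X[2]<.13 and np.linalg.norm(proj(c,X)-d["uv"])<4: print(k,np.round(X,3),round(d["score"],2),round(e["score"],2))
j=spotter.boxes_of("jar","top"); print(j[:2]); print(spotter.boxes_of("scoop","top")[:3]); print(spotter.boxes_of("ball1","top")[:7])
```

```text
tub [[0.655, 0.06, 0.065], [0.67, -0.053, 0.065], [0.443, -0.08, 0.065], [0.426, 0.03, 0.065]] [ 0.54858092 -0.01086449  0.065     ] 7.553353619573423 6.958450129251819 0.2305324573959289 0.11363393669358665
pad [[0.691, 0.297, 0.006], [0.694, 0.18, 0.006], [0.475, 0.17, 0.006], [0.47, 0.288, 0.006]] [0.58277692 0.23353012 0.006     ] 2.212605244306458 2.603090664496754 0.22154393246542725 0.11684969790669349
lip [array([0.66791591, 0.28105403, 0.008     ]), array([0.66841476, 0.18703922, 0.008     ])] 0.304013436124805
handle [0.5819539  0.24439356 0.055     ] [0.48330218 0.24025936 0.126     ] 2.3996931907896344
scoop [0.617 0.234 0.015] 0.96 0.72
scoop [ 0.257  0.26  -0.016] 0.65 0.78
scoop_grip [0.328 0.303 0.089] 0.91 0.94
scoop_grip [0.555 0.239 0.102] 0.9 0.65
scoop_grip [0.349 0.551 0.079] 0.67 0.61
scoop_lip [0.251 0.496 0.004] 0.81 0.68
scoop_lip [0.219 0.253 0.001] 0.74 0.74
scoop_lip [ 0.673  0.238 -0.001] 0.57 0.57
jar_mouth [ 0.558 -0.245  0.101] 0.6 0.62
tub_crease [ 0.603 -0.004  0.012] 0.64 0.6
pad [ 0.58   0.236 -0.003] 0.62 0.83
tub [ 0.551 -0.005 -0.001] 0.61 0.62
[{'extent': [379.5, 161.7, 425.6, 205.4], 'score': 0.74}, {'extent': [308.6, 153.9, 352.3, 226.9], 'score': 0.26}]
[{'extent': [247.5, 158.5, 274.3, 213.2], 'score': 0.78}, {'extent': [146.3, 235.2, 197.3, 288.9], 'score': 0.59}]
[{'extent': [318.4, 182.7, 325.8, 189.3], 'score': 0.55}, {'extent': [328.0, 177.3, 335.1, 185.6], 'score': 0.52}, {'extent': [337.1, 179.9, 343.5, 187.6], 'score': 0.46}, {'extent': [333.9, 171.9, 342.9, 178.3], 'score': 0.45}, {'extent': [328.8, 173.1, 334.4, 181.8], 'score': 0.38}]
```

```bash
cat > calc.py <<'E'
import sys
from h import *
from scipy.spatial.transform import Rotation as R
# target of the grasp point (x y z) and of tool-x yaw in degrees -> slide in units, along present tool axes
def calc(x,y,z,yaw=None):
    o=telemetry.get_obs(); M=R.from_rotvec(o["eef_rot"]).as_matrix()
    g=o["eef_pos"]+M[:,2]*r.pinch_z; w=np.degrees(np.arctan2(M[1,0],M[0,0]))
    print("t %.2f grasp"%o["time_s"],np.round(g,4),"yaw %.2f"%w,"tilt",np.round(M[:,2],3),"open %.4f"%o["opening"],"F",np.round(o["force"],1))
    print(" slide",np.round(M.T@(np.array([x,y,z])-g)/.08,3),"roll",None if yaw is None else round((w-yaw)/90,4))
if __name__=="__main__": calc(*map(float,sys.argv[1:]))
E
python3 -m inch '{"slide":[[0,-0.5,0],[0,-1,0]],"roll":[0.1,0.16]}' -1 && python3 -m inch '{"slide":[[0,-1,0],[0,-1,0]],"roll":[0,0]}' && python3 calc.py 0.547 0.238 0.15 2
```

```text
time_s: 2.5
eef_pos: [0.1681, -0.5699, 0.4043]
eef_rot: [-3.141, -0.049, 0.0]
force: [-1.0, -0.6, 0.6]
opening: 0.0927
grasp_force: 0.0
time_s: 2.75
eef_pos: [0.1652, -0.4883, 0.4052]
eef_rot: [3.14, 0.056, 0.001]
force: [-0.8, 0.1, 0.3]
opening: 0.093
grasp_force: 0.0
t 2.75 grasp [ 0.1653 -0.4885  0.2379] yaw 2.05 tilt [ 0.    -0.001 -1.   ] open 0.0930 F [-0.8  0.1  0.3]
 slide [ 5.093 -8.906  1.091] roll 0.0006
```

```bash
m='python3 -m inch'; for i in 1 2 3 4 5; do python3 -m inch '{"slide":[[0.5,-0.5,0],[1,-1,0]],"roll":[0,0]}' >/dev/null; done; for i in 1 2 3; do python3 -m inch '{"slide":[[0,-0.5,0],[0,-1,0]],"roll":[0,0]}' >/dev/null; done;  python3 -m inch '{"slide":[[0.09,-0.5,0.5],[0.09,-0.9,1],[0.09,-0.9,1]],"roll":[0,0,0]}'; python3 calc.py 0.547 0.238 0.086 2
```

```text
time_s: 5.12
eef_pos: [0.5465, 0.2368, 0.3213]
eef_rot: [3.139, 0.059, -0.008]
force: [-0.5, -1.0, -0.6]
opening: 0.0927
grasp_force: 0.0
t 5.12 grasp [0.5457 0.2365 0.154 ] yaw 2.16 tilt [-0.005 -0.002 -1.   ] open 0.0927 F [-0.5 -1.  -0.6]
 slide [ 0.022 -0.019  0.849] roll 0.0018
```

Run:
```python
from h import *
c=cam("wrist"); cv2.imwrite("pics/w1.png",c["pixels"])
for k,z in(("scoop_grip",.086),("scoop_lip",.006),("scoop",.006)):
    for d in spotter.tip_of(k,"wrist")[:2]: print(k,d,np.round(ray(c,d["uv"],z),3))
```

```text
scoop_grip {'uv': [311.8, 219.8], 'score': 0.76} [0.546 0.242 0.086]
scoop_lip {'uv': [328.2, 61.3], 'score': 0.79} [0.669 0.233 0.006]
scoop_lip {'uv': [319.1, 115.5], 'score': 0.38} [0.622 0.239 0.006]
scoop {'uv': [312.1, 221.2], 'score': 0.69} [0.514 0.243 0.006]
scoop {'uv': [321.7, 113.1], 'score': 0.56} [0.624 0.237 0.006]
```

View pics/w1.png

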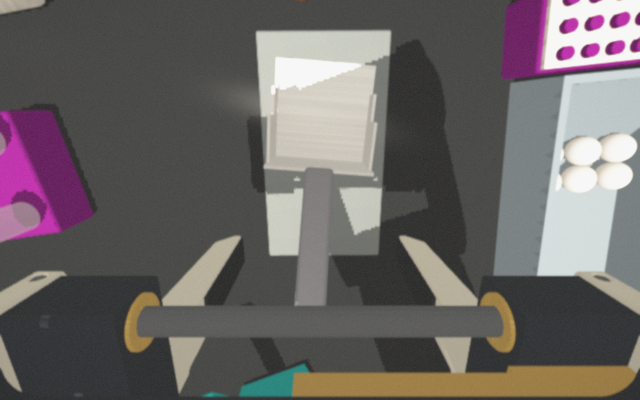

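```bash
python3 -m inch '{"slide":[[0.01,-0.06,0.4],[0.01,-0.06,0.7],[0.01,-0.06,0.84],[0.01,-0.06,0.84]],"roll":[0.05,0.05,0.05,0.05]}'; python3 -m inch '{"slide":[[0,0,0],[0,0,0],[0,0,0],[0,0,0],[0,0,0]],"roll":[0,0,0,0,0]}' 1;  python3 -m inch '{"slide":[[0,0,0],[0,0,0]],"roll":[0,0]}' ; python3 calc.py 0.547 0.238 0.086 2
```

```text
time_s: 5.82
eef_pos: [0.548, 0.2396, 0.258]
eef_rot: [-3.141, 0.069, -0.0]
force: [0.3, 0.2, 0.4]
opening: 0.0927
grasp_force: 0.0
time_s: 6.45
eef_pos: [0.5478, 0.2401, 0.2575]
eef_rot: [3.141, -0.068, -0.0]
force: [0.0, -0.2, 0.3]
opening: 0.0476
grasp_force: 0.0
time_s: 6.7
eef_pos: [0.5478, 0.2401, 0.2575]
eef_rot: [3.141, -0.068, -0.0]
force: [-0.1, -1.6, -0.4]
opening: 0.0274
grasp_force: 0.0
t 6.70 grasp [0.5478 0.2401 0.0902] yaw -2.47 tilt [-0. -0. -1.] open 0.0274 F [-0.1 -1.6 -0.4]
 slide [-0.009  0.026  0.053] roll -0.0496
```

```bash
python3 -m inch '{"slide":[[0,0,0.04],[0,0,0.04],[0,0,0.04]],"roll":[0,0,0]}'; python3 -m inch '{"slide":[[0,0,-0.4],[0,0,-0.8],[0,0,-1],[0,0,-1],[0,0,-1]],"roll":[0,0,0,0,0]}'; python3 -m inch '{"slide":[[0,0,-0.4],[0,0,-0.8],[0,0,-0.8]],"roll":[0,0,0]}'; python3 calc.py 0.547 0.238 0.086 2
python3 - <<'E'
from h import *
c=cam("scene"); cv2.imwrite("pics/s1.png",cv2.resize(c["pixels"][160:310,250:450],None,fx=4,fy=4))
E
```

```text
time_s: 7.08
eef_pos: [0.5479, 0.2401, 0.2559]
eef_rot: [-3.141, 0.067, -0.001]
force: [-6.9, -3.0, 16.0]
opening: 0.0215
grasp_force: 30.0
time_s: 7.7
eef_pos: [0.5477, 0.24, 0.3327]
eef_rot: [3.14, -0.068, -0.003]
force: [0.1, -0.6, -0.7]
opening: 0.0218
grasp_force: 30.0
time_s: 8.07
eef_pos: [0.548, 0.2401, 0.3995]
eef_rot: [-3.14, 0.068, -0.003]
force: [0.2, 0.4, -1.8]
opening: 0.0221
grasp_force: 30.0
t 8.07 grasp [0.5483 0.2403 0.2322] yaw -2.47 tilt [ 0.002  0.001 -1.   ] open 0.0221 F [ 0.2  0.4 -1.8]
 slide [-0.018  0.03   1.827] roll -0.0496
```

View pics/s1.png

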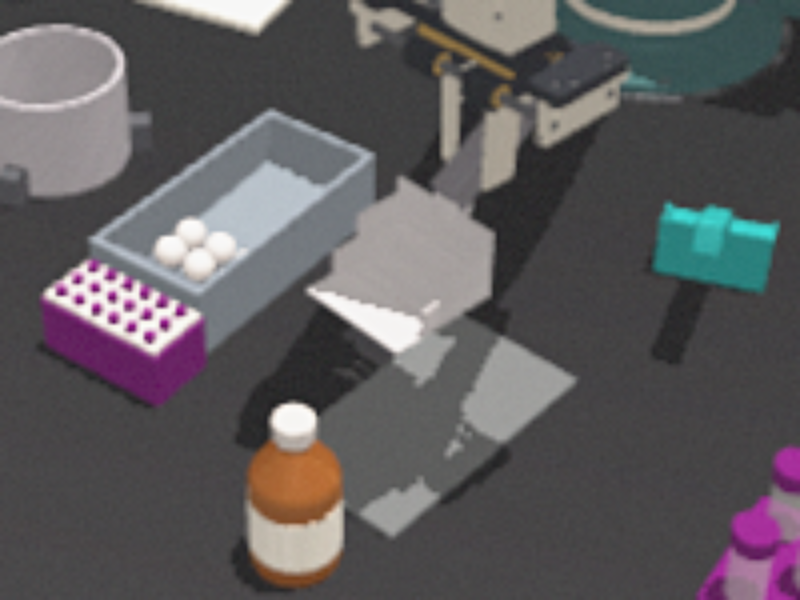

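```bash
cat >> h.py <<'E'
def pts(th,yaw,g):
    # world positions of scoop corners for pitch th (deg, lip down +), with grip point g
    S={"grip":(-78,0,80),"lipL":(45,45,0),"lipR":(45,-45,0),"backL":(-45,45,55),"backR":(-45,-45,55),"heelL":(-45,45,0),"heelR":(-45,-45,0),"hend":(-140,0,126)}
    t,y=np.radians([th,yaw]); out={}
    for k,v in S.items():
        d=(np.array(v)-S["grip"])/1000.
        d=np.array([d[0]*np.cos(t)+d[2]*np.sin(t),d[1],-d[0]*np.sin(t)+d[2]*np.cos(t)])
        out[k]=np.array([d[0]*np.cos(y)-d[1]*np.sin(y),d[0]*np.sin(y)+d[1]*np.cos(y),d[2]])+g
    return out
E
python3 - <<'E'
from h import *
c=cam("scene")
for k in("scoop_lip","scoop"): print(k,spotter.tip_of(k,"scene")[:3])
for th in range(0,80,10):
    P=pts(th,-2.5,np.array([.548,.240,.232])); print(th,{k:np.round((proj(c,P[k])-[250,160])*4).astype(int).tolist() for k in P},np.round(P["lipL"][2],3))
E
```

```text
scoop_lip [{'uv': [337.7, 242.2], 'score': 0.74}, {'uv': [493.3, 252.2], 'score': 0.65}]
scoop [{'uv': [496.9, 262.8], 'score': 0.98}, {'uv': [349.1, 233.4], 'score': 0.93}, {'uv': [426.9, 222.4], 'score': 0.59}]
0 {'grip': [475, 154], 'lipL': [391, 354], 'lipR': [301, 290], 'backL': [488, 232], 'backR': [394, 175], 'heelL': [484, 295], 'heelR': [393, 236], 'hend': [540, 65]} 0.152
10 {'grip': [475, 154], 'lipL': [407, 366], 'lipR': [317, 302], 'backL': [493, 236], 'backR': [399, 178], 'heelL': [498, 291], 'heelR': [407, 233], 'hend': [532, 58]} 0.132
20 {'grip': [475, 154], 'lipL': [426, 372], 'lipR': [337, 309], 'backL': [498, 237], 'backR': [405, 180], 'heelL': [512, 284], 'heelR': [421, 226], 'hend': [522, 53]} 0.115
30 {'grip': [475, 154], 'lipL': [448, 372], 'lipR': [359, 310], 'backL': [504, 237], 'backR': [411, 180], 'heelL': [527, 274], 'heelR': [436, 217], 'hend': [511, 52]} 0.101
40 {'grip': [475, 154], 'lipL': [470, 367], 'lipR': [382, 306], 'backL': [511, 236], 'backR': [418, 179], 'heelL': [541, 261], 'heelR': [450, 205], 'hend': [499, 53]} 0.092
50 {'grip': [475, 154], 'lipL': [494, 356], 'lipR': [406, 297], 'backL': [518, 232], 'backR': [425, 176], 'heelL': [555, 247], 'heelR': [463, 191], 'hend': [485, 58]} 0.086
60 {'grip': [475, 154], 'lipL': [518, 341], 'lipR': [430, 283], 'backL': [525, 228], 'backR': [432, 171], 'heelL': [568, 230], 'heelR': [476, 176], 'hend': [471, 66]} 0.085
70 {'grip': [475, 154], 'lipL': [542, 322], 'lipR': [453, 265], 'backL': [532, 222], 'backR': [439, 166], 'heelL': [579, 212], 'heelR': [487, 159], 'hend': [457, 77]} 0.089
```

```bash
python3 -m inch '{"slide":[[-0.3,0.4,0],[-0.5,0.8,0],[-0.5,1,0]],"roll":[-0.06,-0.109,-0.109]}' >/dev/null; python3 -m inch '{"slide":[[0,0.5,0],[0,1,0]],"roll":[0,0]}' >/dev/null;python3 -m inch '{"slide":[[-0.5,0.5,0],[-1,1,0],[-1,1,0]],"roll":[0,0,0]}' >/dev/null; python3 calc.py .415 -.026 .200 7.3
python3 - <<'E'
from h import *
for n in("top","wrist"):
    c=cam(n); cv2.imwrite(f"pics/{n}2.png",c["pixels"])
    for k,z in(("tub",0),("tub_crease",.01),("ball1",.024)):
        for d in spotter.tip_of(k,n)[:6]: print(n,k,round(d["score"],2),np.round(d["uv"]),np.round(ray(c,d["uv"],z),3))
E
```

```text
t 9.28 grasp [ 0.4446 -0.0091  0.2309] yaw 7.06 tilt [ 0. -0. -1.] open 0.0216 F [ 0.3  0.4 -1.1]
 slide [-0.393  0.164  0.386] roll -0.0027
top tub 0.86 [331. 188.] [ 0.561 -0.007  0.   ]
top tub_crease 0.82 [332. 176.] [ 0.6   -0.011  0.01 ]
top tub_crease 0.41 [329. 186.] [ 0.566 -0.002  0.01 ]
top ball1 0.61 [331. 178.] [ 0.594 -0.007  0.024]
top ball1 0.5 [320. 181.] [0.584 0.032 0.024]
top ball1 0.49 [338. 174.] [ 0.606 -0.033  0.024]
wrist tub_crease 0.59 [337.  35.] [ 0.608 -0.005  0.01 ]
wrist ball1 0.96 [338.  41.] [ 0.599 -0.007  0.024]
wrist ball1 0.96 [302.  40.] [0.595 0.031 0.024]
wrist ball1 0.74 [366.  40.] [ 0.604 -0.036  0.024]
```

View pics/wrist2.png

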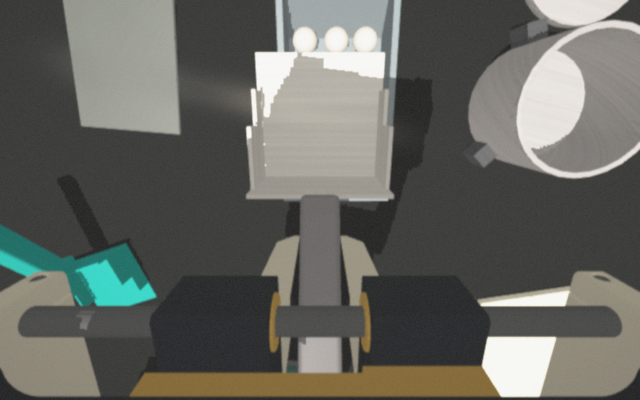

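Run:
```python
from h import *
c=cam("wrist"); g=cv2.cvtColor(c["pixels"],cv2.COLOR_BGR2GRAY)
e=np.array([np.cos(np.radians(7.3)),np.sin(np.radians(7.3))]); n=np.array([-e[1],e[0]])
for v in(8,20,32): print(v,g[v,266:292].tolist(),g[v,386:412].tolist())
for uv in((278,10),(399,20),(285,10),(391,20)):
    p=ray(c,uv,.065)[:2]; print(uv,p,"across rel tub(.549,-.009)",(p-[.549,-.009])@n)
t=cv2.imread("pics/top0.png"); gt=cv2.cvtColor(t,cv2.COLOR_BGR2GRAY)
c=cam("top")
for v in(200,210): 
    print(v,gt[v,312:326].tolist(),gt[v,344:358].tolist())
    for u in range(312,326,4): p=ray(c,(u,v),.065)[:2]; print(u,np.round((p-[.549,-.009])@n,4))
    for u in range(344,358,4): p=ray(c,(u,v),.065)[:2]; print(u,np.round((p-[.549,-.009])@n,4))
```

```text
8 [64, 57, 66, 61, 63, 63, 62, 64, 66, 111, 178, 205, 208, 208, 208, 202, 175, 125, 102, 101, 104, 107, 120, 156, 167, 167] [157, 124, 108, 105, 107, 106, 106, 125, 175, 197, 197, 200, 199, 193, 159, 98, 65, 62, 59, 63, 59, 64, 62, 61, 62, 63]
20 [62, 63, 63, 62, 64, 63, 61, 62, 64, 83, 146, 196, 209, 211, 210, 208, 193, 137, 98, 98, 98, 104, 107, 107, 108, 129] [108, 107, 106, 105, 107, 110, 123, 166, 194, 201, 201, 201, 199, 175, 110, 68, 62, 64, 65, 62, 62, 61, 67, 61, 62, 64]
32 [66, 62, 65, 59, 64, 59, 65, 65, 63, 69, 117, 189, 211, 211, 211, 212, 203, 165, 119, 100, 102, 101, 102, 103, 105, 104] [109, 107, 110, 110, 104, 111, 146, 193, 201, 201, 203, 200, 185, 124, 74, 61, 62, 65, 60, 65, 63, 59, 62, 62, 65, 60]
(278, 10) [0.60901085 0.05294221] across rel tub(.549,-.009) 0.05381488097115883
(399, 20) [ 0.61518862 -0.05888577] across rel tub(.549,-.009) -0.057891653978452105
(285, 10) [0.60982826 0.04656739] across rel tub(.549,-.009) 0.04738786902076758
(391, 20) [ 0.61424662 -0.05154022] across rel tub(.549,-.009) -0.050485942367063344
200 [72, 72, 70, 69, 51, 151, 230, 160, 175, 209, 208, 205, 207, 206] [205, 208, 207, 212, 170, 96, 207, 212, 95, 63, 70, 71, 69, 67]
312 0.0726
316 0.0594
320 0.0461
324 0.0329
344 -0.0333
348 -0.0466
352 -0.0598
356 -0.0731
210 [68, 68, 66, 70, 69, 64, 51, 231, 223, 118, 206, 214, 210, 210] [207, 208, 207, 210, 210, 214, 163, 144, 230, 150, 72, 67, 68, 66]
312 0.0777
316 0.0645
320 0.0513
324 0.0381
344 -0.028
348 -0.0412
352 -0.0545
356 -0.0677
```

```bash
python3 calc.py .4153 -.0278 .120 7.3;python3 -m inch '{"slide":[[-0.2,0.08,0.2],[-0.4,0.16,0.38],[-0.4,0.18,0.38],[-0.4,0.18,0.38]],"roll":[0,0,0,0]}' ; python3 calc.py .4153 -.0278 .110 7.3
```

```text
t 9.78 grasp [ 0.4457 -0.0066  0.2309] yaw 7.38 tilt [-0.  0. -1.] open 0.0216 F [-0.4  0.4 -0.4]
 slide [-0.41   0.214  1.386] roll 0.0009
time_s: 10.28
eef_pos: [0.416, -0.0253, 0.3686]
eef_rot: [3.135, 0.201, 0.001]
force: [-0.3, -0.3, -1.0]
opening: 0.0213
grasp_force: 30.0
t 10.28 grasp [ 0.4161 -0.0253  0.2013] yaw 7.34 tilt [ 0.001  0.    -1.   ] open 0.0213 F [-0.3 -0.3 -1. ]
 slide [-0.015  0.029  1.142] roll 0.0004
```

```bash
python3 -m inch '{"slide":[[-0.01,0.03,0.3],[-0.01,0.03,0.6],[-0.01,0.03,0.9],[-0.01,0.03,1],[-0.01,0.03,1]],"roll":[0,0,0,0,0]}' ; python3 calc.py .4153 -.0278 .104 7.3;  python3 -m inch '{"slide":[[0,0,0.05],[0,0,0.1],[0,0,0.15],[0,0,0.15]],"roll":[0,0,0,0]}'; python3 calc.py .4153 -.0278 .104 7.3
python3 - <<'E'
from h import *
c=cam("scene"); cv2.imwrite("pics/s3.png",cv2.resize(c["pixels"][160:270,240:400],None,fx=5,fy=5,interpolation=cv2.INTER_CUBIC))
E
```

```text
time_s: 10.9
eef_pos: [0.4154, -0.0278, 0.2883]
eef_rot: [-3.135, -0.202, 0.0]
force: [-0.3, -0.2, -0.5]
opening: 0.0214
grasp_force: 30.0
t 10.90 grasp [ 0.4154 -0.0278  0.121 ] yaw 7.36 tilt [-0.  0. -1.] open 0.0214 F [-0.3 -0.2 -0.5]
 slide [-0.002  0.     0.213] roll 0.0006
time_s: 11.4
eef_pos: [0.4151, -0.0279, 0.2757]
eef_rot: [-3.135, -0.201, 0.001]
force: [0.7, 0.4, -1.3]
opening: 0.022
grasp_force: 30.0
t 11.40 grasp [ 0.415  -0.0279  0.1084] yaw 7.34 tilt [-0.  0. -1.] open 0.0220 F [ 0.7  0.4 -1.3]
 slide [ 0.004 -0.001  0.055] roll 0.0004
```

View pics/s3.png

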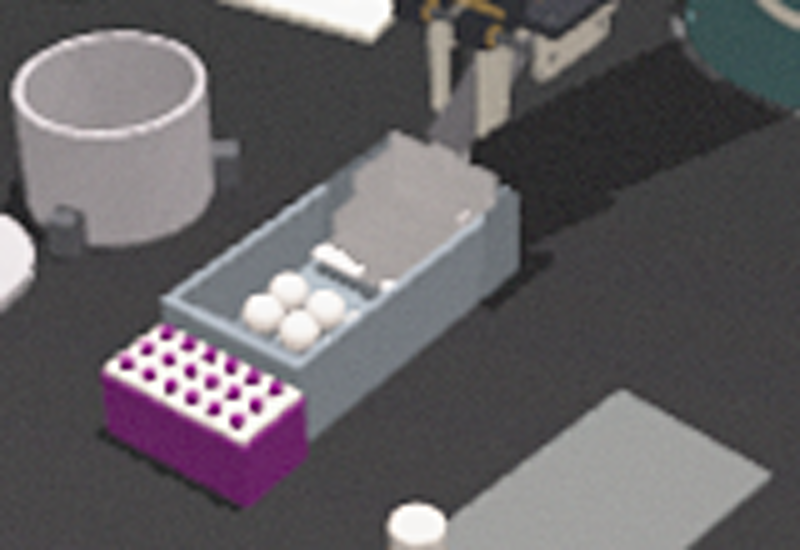

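```bash
python3 -m inch '{"slide":[[0,0,0.04],[0,0,0.06],[0,0,0.06]],"roll":[0,0,0]}'|grep -E "eef_pos|force"; python3 -m inch '{"slide":[[0,0,0.02],[0,0,0.02]],"roll":[0,0]}'|grep -E "eef_pos|force";python3 -m inch '{"slide":[[0,0,0.02],[0,0,0.02]],"roll":[0,0]}'|grep -E "eef_pos|force"
```

```text
eef_pos: [0.4151, -0.0279, 0.2719]
force: [-5.0, 0.2, 8.2]
grasp_force: 30.0
eef_pos: [0.4152, -0.0279, 0.2717]
force: [-14.9, 1.1, 26.3]
grasp_force: 30.0
eef_pos: [0.4154, -0.0279, 0.2709]
force: [-15.4, 1.7, 32.4]
grasp_force: 30.0
```

```bash
python3 -m inch '{"slide":[[0,0,-0.045],[0,0,-0.045]],"roll":[0,0]}'|grep -E "eef_pos|force"; python3 -m inch '{"slide":[[0.08,0,0.0],[0.18,0,0.006],[0.28,0,0.012],[0.35,0,0.018],[0.42,0,0.022]],"roll":[0,0,0,0,0]}'|grep -E "eef_pos|force"; python3 -m inch '{"slide":[[0.09,0,0.004],[0.18,0,0.009],[0.27,0,0.014],[0.36,0,0.018],[0.4,0,0.02]],"roll":[0,0,0,0,0]}'|grep -E "eef_pos|force"
python3 - <<'E'
from h import *
a=[]
for n,(v0,v1,u0,u1) in(("scene",(160,270,240,400)),("top",(140,240,290,370))):
    c=cam(n); a.append(cv2.resize(c["pixels"][v0:v1,u0:u1],(480,330) if n=="scene" else (264,330),interpolation=cv2.INTER_CUBIC))
cv2.imwrite("pics/st4.png",np.hstack(a))
E
```

```text
eef_pos: [0.4151, -0.0279, 0.2716]
force: [-0.2, -0.2, -1.8]
grasp_force: 30.0
eef_pos: [0.4488, -0.0235, 0.2694]
force: [-0.9, -0.3, -2.4]
grasp_force: 30.0
eef_pos: [0.4805, -0.0195, 0.268]
force: [-0.8, 0.1, -2.6]
grasp_force: 30.0
```

View pics/st4.png

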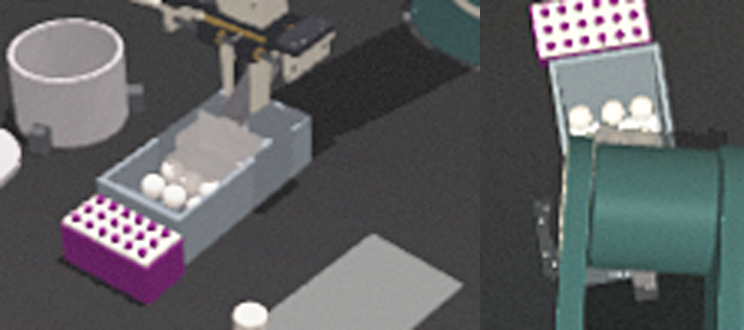

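```bash
python3 -m inch '{"slide":[[0.04,0,0],[0.08,0,0],[0.11,0,0],[0.11,0,0]],"roll":[0,0,0,0]}'|grep -E "eef_pos|force"; python3 -m inch '{"slide":[[0.06,0,-0.04],[0.12,0,-0.1],[0.18,0,-0.16],[0.24,0,-0.22],[0.24,0,-0.22]],"roll":[0,0,0,0,0]}'|grep -E "eef_pos|force"
python3 - <<'E'
from h import *
a=[]
for n,(v0,v1,u0,u1) in(("scene",(190,250,265,345)),("wrist",(0,400,0,640))):
    c=cam(n); a.append(cv2.resize(c["pixels"][v0:v1,u0:u1],(400,300),interpolation=cv2.INTER_CUBIC))
cv2.imwrite("pics/st5.png",np.hstack(a))
E
```

```text
eef_pos: [0.4891, -0.0184, 0.2682]
force: [0.4, -0.5, -2.2]
grasp_force: 30.0
eef_pos: [0.5083, -0.0159, 0.2862]
force: [0.1, 0.8, -2.7]
grasp_force: 30.0
```

View pics/st5.png

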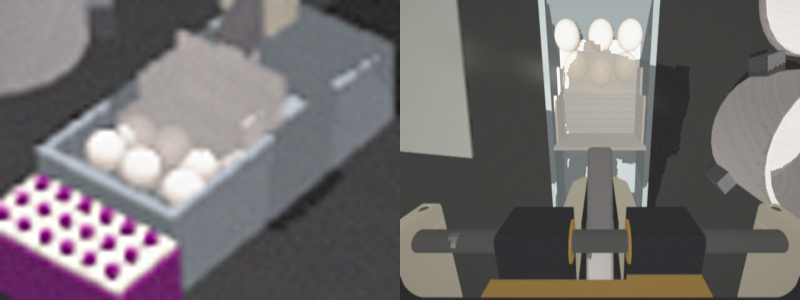

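```bash
python3 -m inch '{"slide":[[0,0,0.06],[0,0,0.12],[0,0,0.12]],"roll":[0,0,0]}'|grep -E "eef_pos|force";  python3 - <<'E'
from h import *
a=[]
for n,(v0,v1,u0,u1) in(("scene",(190,250,265,345)),("wrist",(0,200,160,480))):
    c=cam(n); a.append(cv2.resize(c["pixels"][v0:v1,u0:u1],(400,300),interpolation=cv2.INTER_CUBIC))
cv2.imwrite("pics/st6.png",np.hstack(a))
E
```

```text
eef_pos: [0.5074, -0.0161, 0.2759]
force: [-10.5, -1.5, 5.4]
grasp_force: 30.0
```

View pics/st6.png

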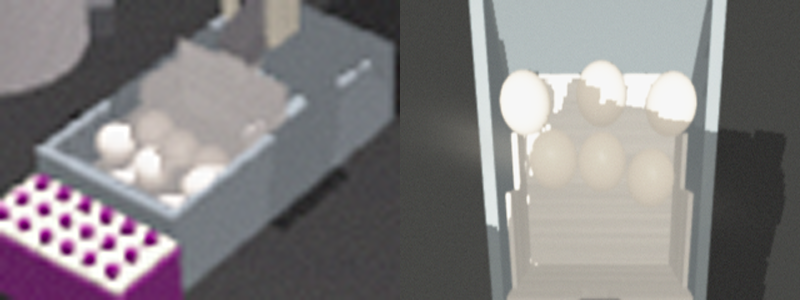

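```bash
cat > balls.py <<'E'
from h import *
from scipy.spatial.transform import Rotation as R
import sys
def balls(n="wrist",z=None,th=-5):
    o=telemetry.get_obs(); M=R.from_rotvec(o["eef_rot"]).as_matrix(); g=o["eef_pos"]+M[:,2]*r.pinch_z
    ex,ey=M[:2,0],-M[:2,1]; c=cam(n)
    z=g[2]-.0826+.013+.006 if z is None else z
    for d in spotter.boxes_of("ball1",n):
        if d["score"]<.25: continue
        b=d["extent"]; p=ray(c,((b[0]+b[2])/2,(b[1]+b[3])/2),z)
        q=p[:2]-g[:2]; print(round(d["score"],2),np.round(b),"world",np.round(p[:2],3),"scoop mm",np.round([(q@ex-.0775)*1000,q@ey*1000]).astype(int))
    for d in spotter.tip_of("scoop_lip",n)[:1]: print("lip",round(d["score"],2),np.round(d["uv"],1))
    a=pts(0,np.degrees(np.arctan2(ex[1],ex[0])),g)
    for t in(0,-5,-10): P=pts(t,np.degrees(np.arctan2(ex[1],ex[0])),g); print("pitch",t,"lip uv",np.round(proj(c,(P["lipL"]+P["lipR"])/2),1))
if __name__=="__main__": balls(*sys.argv[1:2])
E
python3 -m inch '{"slide":[[0,-0.03,0],[0,-0.06,0],[0,-0.06,0],[0,-0.06,0]],"roll":[0,0,0,0]}'|grep -E "eef_pos|force"; python3 balls.py
```

```text
eef_pos: [0.5068, -0.0119, 0.2761]
force: [-12.5, -9.0, 7.1]
grasp_force: 30.2
0.95 [363.  50. 400.  91.] world [ 0.617 -0.039] scoop mm [ 29 -41]
0.82 [244.  45. 286.  88.] world [0.61  0.036] scoop mm [31 35]
0.69 [267. 113. 305. 156.] world [0.568 0.019] scoop mm [-12  23]
0.66 [340. 135. 377. 175.] world [ 0.56  -0.033] scoop mm [-27 -28]
0.65 [302. 112. 342. 152.] world [ 0.573 -0.006] scoop mm [-11  -2]
0.58 [303.  70. 341. 109.] world [ 0.601 -0.002] scoop mm [17 -2]
lip 0.78 [326.3  51.5]
pitch 0 lip uv [318.9  47. ]
pitch -5 lip uv [318.9  32.4]
pitch -10 lip uv [318.9  17.5]
```

```bash
python3 -m inch '{"slide":[[0,0.03,-0.03],[0.04,0.03,-0.08],[0.1,0.03,-0.14],[0.18,0.03,-0.22],[0.24,0.03,-0.28]],"roll":[0,0,0,0,0]}'|grep -E "eef_pos|force"; python3 balls.py
```

```text
eef_pos: [0.5272, -0.011, 0.2991]
force: [-0.0, 0.2, -3.1]
grasp_force: 30.0
0.97 [302. 108. 339. 147.] world [ 0.597 -0.003] scoop mm [-7 -1]
0.93 [266. 145. 301. 182.] world [0.569 0.02 ] scoop mm [-32  25]
0.77 [338.  58. 374.  99.] world [ 0.631 -0.022] scoop mm [ 24 -24]
0.69 [341. 144. 373. 181.] world [ 0.576 -0.032] scoop mm [-32 -27]
0.69 [300. 145. 336. 182.] world [ 0.572 -0.004] scoop mm [-32   1]
0.58 [248.  52. 289.  97.] world [0.626 0.035] scoop mm [27 33]
lip 0.84 [323.8  50.6]
pitch 0 lip uv [319.2  47.5]
pitch -5 lip uv [319.1  32.9]
pitch -10 lip uv [319.1  18. ]
```

```bash
python3 -m inch '{"slide":[[0.02,0,-0.05],[0.05,0,-0.1],[0.08,0,-0.15],[0.08,0,-0.15],[0.08,0,-0.15]],"roll":[0,0,0,0,0]}'|grep -E "eef_pos|force"; python3 balls.py
```

```text
eef_pos: [0.533, -0.0103, 0.3105]
force: [0.5, 0.1, -3.4]
grasp_force: 30.0
0.91 [338. 143. 374. 182.] world [ 0.582 -0.03 ] scoop mm [-32 -26]
0.89 [302. 107. 334. 141.] world [ 0.605 -0.   ] scoop mm [-5  1]
0.88 [249.  54. 292.  95.] world [0.632 0.035] scoop mm [26 32]
0.8 [263. 144. 301. 180.] world [0.576 0.022] scoop mm [-31  27]
0.76 [300. 144. 337. 182.] world [ 0.578 -0.004] scoop mm [-32   1]
0.62 [338.  82. 376. 119.] world [ 0.623 -0.024] scoop mm [ 10 -26]
lip 0.57 [322.5  51.3]
pitch 0 lip uv [319.2  47.3]
pitch -5 lip uv [319.2  32.8]
pitch -10 lip uv [319.1  17.9]
```

```bash
python3 -m inch '{"slide":[[0.02,0,-0.08],[0.04,0,-0.16],[0.04,0,-0.16]],"roll":[0,0,0]}'|grep -E "eef_pos|force"; python3 -m inch '{"slide":[[0,-0.08,0],[0,-0.13,0],[0,-0.17,0],[0,-0.19,0],[0,-0.2,0]],"roll":[0,0,0,0,0]}'|grep -E "eef_pos|force"; python3 balls.py
```

```text
eef_pos: [0.5364, -0.0099, 0.3243]
force: [-0.1, -0.5, -2.0]
grasp_force: 30.0
eef_pos: [0.5341, 0.0061, 0.3234]
force: [1.1, -0.1, -3.3]
grasp_force: 30.0
0.91 [268. 146. 304. 181.] world [0.576 0.036] scoop mm [-32  24]
0.77 [340. 146. 377. 181.] world [ 0.583 -0.016] scoop mm [-32 -28]
0.71 [302. 144. 337. 181.] world [0.58  0.012] scoop mm [-31   0]
0.6 [255.  73. 297. 114.] world [0.622 0.047] scoop mm [15 29]
0.56 [343. 107. 378. 144.] world [ 0.609 -0.013] scoop mm [ -6 -28]
lip 0.96 [110.3 395.5]
pitch 0 lip uv [319.2  47.4]
pitch -5 lip uv [319.1  32.8]
pitch -10 lip uv [319.1  17.9]
```

```bash
python3 -m inch '{"slide":[[0,0,-0.08],[0,0,-0.22],[0,0,-0.4],[0,0,-0.54],[0,0,-0.6]],"roll":[0,0,0,0,0]}'|grep -E "eef_pos|force"; python3 balls.py; python3 calc.py .295 -.277 .204 7.3
python3 - <<'E'
from h import *
for n in("top","scene"):
    c=cam(n)
    for k,z in(("jar",0),("jar_mouth",.095),("beaker",0)):
        for d in spotter.tip_of(k,n)[:1]: print(n,k,round(d["score"],2),np.round(ray(c,d["uv"],z),3))
E
```

```text
eef_pos: [0.5342, 0.006, 0.3726]
force: [0.1, -0.2, -3.3]
grasp_force: 30.0
0.91 [344. 109. 382. 144.] world [ 0.609 -0.015] scoop mm [ -7 -30]
0.88 [341. 146. 376. 180.] world [ 0.584 -0.016] scoop mm [-32 -28]
0.86 [258. 100. 295. 136.] world [0.607 0.045] scoop mm [-1 29]
0.73 [304. 109. 341. 144.] world [0.605 0.013] scoop mm [-7 -2]
0.65 [304. 143. 338. 181.] world [0.581 0.011] scoop mm [-31  -1]
0.64 [519.   0. 640. 112.] world [ 0.67  -0.146] scoop mm [  37 -168]
0.63 [268. 144. 304. 180.] world [0.577 0.036] scoop mm [-31  24]
lip 0.83 [131.7 365.4]
pitch 0 lip uv [319.1  47.6]
pitch -5 lip uv [319.1  33.1]
pitch -10 lip uv [319.   18.1]
t 19.75 grasp [0.5341 0.006  0.2041] yaw 7.34 tilt [ 0.  0. -1.] open 0.0223 F [ 0.7 -0.7 -3. ]
 slide [-3.417e+00  3.126e+00  1.000e-03] roll 0.0005
top jar 0.57 [ 0.565 -0.25   0.   ]
top jar_mouth 0.67 [ 0.557 -0.248  0.095]
top beaker 0.63 [ 0.391 -0.513  0.   ]
scene jar 0.62 [ 0.57  -0.242  0.   ]
scene jar_mouth 0.82 [ 0.571 -0.226  0.095]
scene beaker 0.86 [ 0.36  -0.535  0.   ]
```

```bash
python3 -m inch '{"slide":[[-0.02,0.03,0],[-0.06,0.1,0],[-0.12,0.21,0],[-0.2,0.36,0],[-0.3,0.54,0]],"roll":[0,0,0,0,0]}' >/dev/null; python3 -m inch '{"slide":[[-0.12,0.2,0],[-0.26,0.4,0],[-0.42,0.6,0],[-0.6,0.8,0],[-0.79,1,0]],"roll":[0,0,0,0,0]}' >/dev/null; python3 -m inch '{"slide":[[-0.2,0.2,0],[-0.4,0.4,0],[-0.6,0.6,0],[-0.8,0.8,0],[-1,1,0]],"roll":[0,0,0,0,0]}' >/dev/null;  python3 -m inch '{"slide":[[-0.2,0.18,0],[-0.4,0.33,0],[-0.6,0.45,0],[-0.78,0.53,0],[-0.94,0.58,0]],"roll":[0,0,0,0,0]}' >/dev/null; python3 -m inch '{"slide":[[-0.13,0,0],[-0.24,0,0],[-0.32,0,0],[-0.37,0,0],[-0.38,0,0]],"roll":[0,0,0,0,0]}'|grep -E "eef_pos|force"; python3 balls.py; python3 calc.py .295 -.277 .204 7.3
python3 - <<'E'
from h import *
c=cam("wrist"); cv2.imwrite("pics/w9.png",c["pixels"])
print(spotter.boxes_of("jar","wrist")[:2])
for k,z in(("jar",0),("jar_mouth",.095)):
    for d in spotter.tip_of(k,"wrist")[:1]: print(k,d,np.round(ray(c,d["uv"],z),3))
E
```

```text
eef_pos: [0.2954, -0.2764, 0.3714]
force: [-0.4, -0.2, -3.0]
grasp_force: 30.0
0.9 [258. 105. 299. 145.] world [ 0.363 -0.239] scoop mm [-6 28]
0.85 [298. 108. 334. 142.] world [ 0.366 -0.265] scoop mm [-6  2]
0.84 [336. 145. 371. 179.] world [ 0.344 -0.295] scoop mm [-31 -24]
0.73 [340. 109. 378. 140.] world [ 0.37  -0.294] scoop mm [ -5 -27]
0.71 [298. 145. 336. 181.] world [ 0.34  -0.269] scoop mm [-32   2]
0.7 [268. 143. 300. 182.] world [ 0.338 -0.245] scoop mm [-32  25]
lip 0.9 [323.9  51.3]
pitch 0 lip uv [319.2  47.4]
pitch -5 lip uv [319.1  32.9]
pitch -10 lip uv [319.1  17.9]
t 23.43 grasp [ 0.2956 -0.2764  0.204 ] yaw 7.35 tilt [-0.  0. -1.] open 0.0219 F [-0.5 -0.3 -2.6]
 slide [-0.008  0.006  0.001] roll 0.0005
[]
jar {'uv': [282.1, 159.8], 'score': 0.42} [ 0.315 -0.229  0.   ]
```

View pics/w9.png

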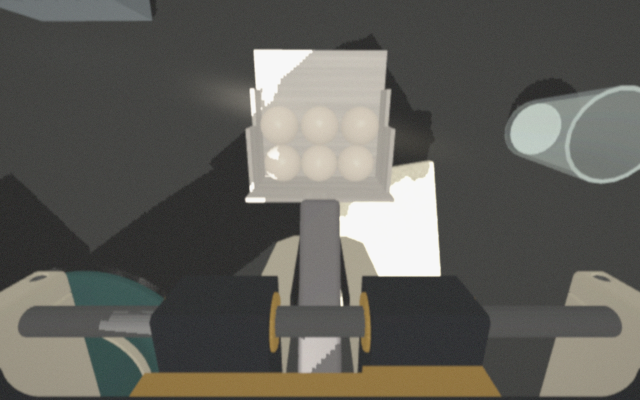

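```bash
python3 -m inch '{"slide":[[0.04,0,0.05],[0.1,0,0.1],[0.18,0,0.15],[0.27,0,0.15],[0.37,0,0.15]],"roll":[0,0,0,0,0]}' |grep -E "eef_pos|force"; python3 -m inch '{"slide":[[0.3,0,0],[0.96,0,0],[1,0,0],[1,0,0],[1,0,0]],"roll":[0,0,0,0,0]}'|grep -E "eef_pos|force"; python3 -m inch '{"slide":[[0,0,0],[0,0,0]],"roll":[0,0]}'|grep -E "eef_pos|force"; python3 balls.py;  python3 calc.py .4043 -.2627 .192 7.3
```

```text
eef_pos: [0.3254, -0.2726, 0.3594]
force: [-0.3, -0.3, -3.2]
grasp_force: 30.0
eef_pos: [0.4037, -0.2625, 0.3596]
force: [-0.6, 0.0, -2.0]
grasp_force: 30.0
eef_pos: [0.4038, -0.2626, 0.3597]
force: [0.4, 0.4, -2.0]
grasp_force: 30.0
0.89 [334.   7. 371.  57.] world [ 0.534 -0.267] scoop mm [ 51 -21]
0.79 [277.   0. 301.  10.] world [ 0.544 -0.226] scoop mm [66 18]
0.78 [336.   1. 361.  10.] world [ 0.548 -0.263] scoop mm [ 66 -18]
0.7 [270.  15. 301.  46.] world [ 0.53  -0.225] scoop mm [52 21]
0.56 [291.  26. 331.  73.] world [ 0.521 -0.242] scoop mm [41  5]
0.46 [309.   0. 330.   6.] world [ 0.547 -0.245] scoop mm [67  0]
0.29 [  0.   0. 162. 135.] world [ 0.492 -0.095] scoop mm [ 31 155]
lip 0.85 [325.3  52.9]
pitch 0 lip uv [319.1  47.5]
pitch -5 lip uv [319.1  33. ]
pitch -10 lip uv [319.  18.]
t 25.27 grasp [ 0.4041 -0.2625  0.1923] yaw 7.33 tilt [ 0. -0. -1.] open 0.0220 F [ 0.9  0.1 -1.8]
 slide [0.003 0.002 0.003] roll 0.0003
```

```bash
python3 -m inch '{"slide":[[0,0,0],[0,0,0],[0,0,0],[0,0,0]],"roll":[0,0,0,0]}'|grep -E "eef_pos|force"; python3 balls.py
python3 - <<'E'
from h import *
for n in("top","scene"):
    c=cam(n)
    for d in spotter.boxes_of("ball1",n)[:8]:
        b=d["extent"]; print(n,round(d["score"],2),np.round(b),np.round(ray(c,((b[0]+b[2])/2,(b[1]+b[3])/2),.023),3))
E
```

```text
eef_pos: [0.4042, -0.2624, 0.3594]
force: [0.6, -0.0, -1.3]
grasp_force: 30.0
0.84 [329.   0. 355.  30.] world [ 0.543 -0.259] scoop mm [ 61 -14]
0.74 [273.   1. 299.  34.] world [ 0.537 -0.225] scoop mm [59 20]
0.56 [290.  27. 331.  72.] world [ 0.521 -0.241] scoop mm [41  6]
lip 0.25 [289.6  15.2]
pitch 0 lip uv [319.2  47.4]
pitch -5 lip uv [319.2  32.8]
pitch -10 lip uv [319.1  17.9]
top 0.47 [400. 172. 409. 179.] [ 0.594 -0.263  0.023]
top 0.44 [386. 175. 394. 183.] [ 0.585 -0.212  0.023]
top 0.39 [404. 192. 408. 197.] [ 0.527 -0.266  0.023]
scene 0.44 [269. 158. 274. 168.] [ 0.409 -0.382  0.023]
```

```bash
python3 balls.py | grep -v pitch; python3 -m inch '{"slide":[[0,0.3,0],[0,0.7,0],[0,0.85,0],[0,0.85,0],[0,0.85,0]],"roll":[0,0,0,0,0]}'|grep -E "eef_pos|force"; python3 balls.py
```

```text
0.88 [289.  30. 331.  77.] world [ 0.519 -0.242] scoop mm [39  6]
0.62 [329.   0. 354.  29.] world [ 0.543 -0.259] scoop mm [ 61 -14]
0.58 [273.   0. 302.  32.] world [ 0.538 -0.225] scoop mm [60 20]
lip 0.94 [322.1  53.3]
eef_pos: [0.4128, -0.3293, 0.3594]
force: [0.6, -0.0, -1.7]
grasp_force: 30.0
0.97 [256.   0. 284.  29.] world [ 0.546 -0.281] scoop mm [61 30]
0.77 [201.   0. 230.  31.] world [ 0.541 -0.248] scoop mm [61 64]
0.55 [269.  69. 310. 109.] world [ 0.505 -0.297] scoop mm [18 20]
lip 0.91 [322.1  51.5]
pitch 0 lip uv [319.2  47.4]
pitch -5 lip uv [319.2  32.9]
pitch -10 lip uv [319.1  17.9]
```

```bash
python3 -m inch '{"slide":[[0,-0.06,0],[0,-0.16,0],[0,-0.28,0],[0,-0.4,0],[0,-0.52,0]],"roll":[0,0,0,0,0]}'>/dev/null; python3 -m inch '{"slide":[[-0.02,-0.12,0],[-0.06,-0.22,0],[-0.12,-0.29,0],[-0.19,-0.33,0],[-0.27,-0.33,0]],"roll":[0,0,0,0,0]}'>/dev/null; python3 -m inch '{"slide":[[-0.1,0,0],[-0.21,0,0],[-0.33,0,0],[-0.45,0,0],[-0.57,0,0]],"roll":[0,0,0,0,0]}'>/dev/null;  python3 -m inch '{"slide":[[-0.12,0,0],[-0.23,0,0],[-0.33,0,0],[-0.42,0,0],[-0.48,0,0]],"roll":[0,0,0,0,0]}'>/dev/null; python3 balls.py;  python3 calc.py .4043 -.2627 .192 7.3
```

```text
0.81 [282. 130. 322. 168.] world [ 0.352 -0.257] scoop mm [-22  12]
lip 0.84 [323.4  52.2]
pitch 0 lip uv [319.2  47.4]
pitch -5 lip uv [319.1  32.8]
pitch -10 lip uv [319.1  17.9]
t 29.70 grasp [ 0.2994 -0.276   0.1922] yaw 7.32 tilt [ 0. -0. -1.] open 0.0215 F [ 0.8  0.5 -1.1]
 slide [1.322 0.003 0.002] roll 0.0003
```

```bash
python3 -m inch '{"slide":[[0.05,0,0],[0.13,0,0],[0.22,0,0],[0.32,0,0]],"roll":[0,0,0,0]}' >/dev/null; python3 -m inch '{"slide":[[0.3,0,0],[1,0,0],[1,0,0],[1,0,0],[1,0,0]],"roll":[0,0,0,0,0]}'|grep -E "eef_pos|force"; python3 -m inch '{"slide":[[0,0,0],[0,0,0]],"roll":[0,0]}'|grep -E "eef_pos|force"; python3 balls.py;  python3 - <<'E'
from h import *
for n in("top","scene"):
    c=cam(n)
    for d in spotter.boxes_of("ball1",n)[:8]:
        b=d["extent"]; print(n,round(d["score"],2),np.round(b),np.round(ray(c,((b[0]+b[2])/2,(b[1]+b[3])/2),.023),3))
E
python3 balls.py
```

```text
eef_pos: [0.4036, -0.2625, 0.3595]
force: [-0.2, 0.1, -1.2]
grasp_force: 30.0
eef_pos: [0.4038, -0.2626, 0.3597]
force: [-0.0, -0.6, -1.5]
grasp_force: 30.0
0.9 [328.   0. 358.  30.] world [ 0.543 -0.26 ] scoop mm [ 61 -15]
0.56 [270.   0. 296.  29.] world [ 0.539 -0.223] scoop mm [61 23]
0.55 [312.  24. 339.  50.] world [ 0.529 -0.251] scoop mm [49 -4]
lip 0.64 [319.4  50.3]
pitch 0 lip uv [319.1  47.5]
pitch -5 lip uv [319.1  32.9]
pitch -10 lip uv [319.1  18. ]
top 0.6 [383. 181. 390. 189.] [ 0.563 -0.2    0.023]
top 0.56 [406. 189. 408. 192.] [ 0.541 -0.27   0.023]
top 0.55 [394. 177. 403. 180.] [ 0.584 -0.241  0.023]
top 0.39 [400. 170. 409. 179.] [ 0.598 -0.264  0.023]
top 0.39 [386. 177. 394. 179.] [ 0.586 -0.213  0.023]
0.9 [261.   1. 290.  28.] world [ 0.538 -0.218] scoop mm [61 27]
0.88 [336.   0. 361.  31.] world [ 0.543 -0.263] scoop mm [ 60 -18]
0.48 [345.  46. 365.  51.] world [ 0.525 -0.27 ] scoop mm [ 42 -23]
lip 0.74 [322.4  52.5]
pitch 0 lip uv [319.2  47.4]
pitch -5 lip uv [319.2  32.9]
pitch -10 lip uv [319.1  17.9]
```

```bash
python3 -m inch '{"slide":[[0,0,-0.3],[0,0,-0.7],[0,0,-0.7]],"roll":[0,0,0]}'>/dev/null; for i in 1 2 3 4 5; do python3 -m inch '{"slide":[[0.2,-0.5,0],[0.4,-1,0]],"roll":[0,0]}'>/dev/null; done; python3 -m inch '{"slide":[[0.15,-0.4,0],[0.3,-0.8,0],[0.3,-0.8,0]],"roll":[0.06,0.109,0.109]}'>/dev/null;python3 -m inch '{"slide":[[0,0,0],[0,0,0]],"roll":[0,0]}'|grep -E "eef_pos|force"; python3 calc.py .525 .238 .0905 -2.4
python3 - <<'E'
from h import *
for n in("top","scene","wrist"):
    c=cam(n)
    for d in spotter.boxes_of("ball1",n)[:8]:
        b=d["extent"]; print(n,round(d["score"],2),np.round(b),np.round(ray(c,((b[0]+b[2])/2,(b[1]+b[3])/2),.023),3))
    for k in("scoop_lip",'scoop'):
        for d in spotter.tip_of(k,n)[:2]: print(n,k,d)
    P=[pts(t,-2.4,np.array(telemetry.get_obs()["eef_pos"])-[0,0,r.pinch_z]) for t in(0,-5,-10)]; print([np.round(proj(c,(p["lipL"]+p["lipR"])/2),1) for p in P])
E
```

```text
eef_pos: [0.5273, 0.2205, 0.4152]
force: [-0.3, -0.1, -2.0]
grasp_force: 30.0
t 33.83 grasp [0.5273 0.2205 0.2479] yaw -2.49 tilt [-0. -0. -1.] open 0.0221 F [-0.3 -0.1 -2. ]
 slide [-0.038 -0.218  1.967] roll -0.001
top 0.46 [401. 180. 409. 187.] [ 0.568 -0.264  0.023]
top 0.4 [401. 175. 410. 180.] [ 0.589 -0.267  0.023]
top 0.38 [398. 175. 398. 182.] [ 0.584 -0.24   0.023]
top scoop_lip {'uv': [186.7, 280.6], 'score': 0.81}
top scoop_lip {'uv': [265.0, 155.7], 'score': 0.71}
top scoop {'uv': [181.0, 268.8], 'score': 0.85}
top scoop {'uv': [263.1, 169.9], 'score': 0.82}
[array([260.4, 155.2]), array([259.9, 152.5]), array([259.5, 149.9])]
scene scoop_lip {'uv': [430.3, 214.3], 'score': 0.96}
scene scoop_lip {'uv': [336.6, 228.5], 'score': 0.94}
scene scoop {'uv': [494.7, 260.0], 'score': 0.96}
scene scoop {'uv': [428.7, 223.7], 'score': 0.72}
[array([336.6, 229.3]), array([334.9, 227.2]), array([333.4, 224.7])]
wrist 0.57 [249.  52. 390. 372.] [0.48  0.223 0.023]
wrist 0.51 [616. 108. 640. 194.] [ 0.543 -0.163  0.023]
wrist scoop_lip {'uv': [322.2, 53.5], 'score': 0.93}
wrist scoop_lip {'uv': [157.2, 353.1], 'score': 0.74}
wrist scoop {'uv': [299.5, 341.8], 'score': 0.87}
wrist scoop {'uv': [141.6, 330.9], 'score': 0.85}
[array([318.8,  47.5]), array([318.7,  33. ]), array([318.6,  18.1])]
```

```bash
python3 -m inch '{"slide":[[-0.03,-0.22,0.3],[-0.03,-0.22,0.7],[-0.03,-0.22,1],[-0.03,-0.22,1]],"roll":[0,0,0,0]}'>/dev/null; python3 -m inch '{"slide":[[0,0,0.4],[0,0,0.7],[0,0,0.88],[0,0,0.92],[0,0,0.92]],"roll":[0,0,0,0,0]}'|grep -E "eef_pos|force"; python3 -m inch '{"slide":[[0,0,0.02],[0,0,0.03],[0,0,0.03]],"roll":[0,0,0]}'|grep -E "eef_pos|force"; python3 calc.py .525 .238 .0886 -2.4
```

```text
eef_pos: [0.526, 0.2391, 0.2628]
force: [0.7, 0.4, -2.0]
grasp_force: 30.0
eef_pos: [0.5257, 0.239, 0.2595]
force: [0.1, -0.2, -1.3]
grasp_force: 30.0
t 35.92 grasp [0.5258 0.239  0.0922] yaw -2.47 tilt [ 0.  0. -1.] open 0.0216 F [ 0.1 -0.2 -1.3]
 slide [-0.009  0.013  0.045] roll -0.0007
```

```bash
python3 -m inch '{"slide":[[0,0,0.015],[0,0,0.02],[0,0,0.02]],"roll":[0,0,0]}'|grep -E "eef_pos|force"; python3 -m inch '{"slide":[[0,0,0.02],[0,0,0.02],[0,0,0.02]],"roll":[0,0,0]}'|grep -E "eef_pos|force"
```

```text
eef_pos: [0.5257, 0.239, 0.2578]
force: [-0.5, 0.4, -1.0]
grasp_force: 30.0
eef_pos: [0.5258, 0.239, 0.2562]
force: [-0.5, 0.8, -2.5]
grasp_force: 30.0
```

```bash
python3 -m inch '{"slide":[[0,0,0.02],[0,0,0.02],[0,0,0.02]],"roll":[0,0,0]}'|grep -E "eef_pos|force"; python3 -m inch '{"slide":[[0,0,0.015],[0,0,0.015],[0,0,0.015]],"roll":[0,0,0]}'|grep -E "eef_pos|force"
```

```text
eef_pos: [0.5257, 0.239, 0.2546]
force: [0.3, 0.1, -1.5]
grasp_force: 30.0
eef_pos: [0.5258, 0.239, 0.254]
force: [-2.6, -1.4, 5.5]
grasp_force: 30.0
```

```bash
python3 -m inch '{"slide":[[0,0,0],[0,0,0],[0,0,0],[0,0,0],[0,0,0]],"roll":[0,0,0,0,0]}' -1 |grep -E "open|force"; python3 -m inch '{"slide":[[0,0,0],[0,0,0],[0,0,0],[0,0,0]],"roll":[0,0,0,0]}' |grep -E "open|force"; python3 -m inch '{"slide":[[0,0,-0.2],[0,0,-0.5],[0,0,-0.8],[0,0,-1],[0,0,-1]],"roll":[0,0,0,0,0]}' |grep -E "eef|force"; python3 -m inch '{"slide":[[-0.2,0,-0.5],[-0.5,0,-0.8],[-0.7,0,-0.8]],"roll":[0,0,0]}' |grep -E "eef|force"
python3 - <<'E'
from h import *
Z=dict(scoop=.006,scoop_grip=.086,scoop_lip=.006,pad=0,jar_mouth=.095)
for n in("top","scene","wrist"):
    c=cam(n)
    for k,z in Z.items():
        for d in spotter.tip_of(k,n)[:3]:
            p=ray(c,d["uv"],z)
            if p[0]>.45 and d["score"]>.4: print(n,k,round(d["score"],2),np.round(p,3))
    for d in spotter.boxes_of("ball1",n)[:8]:
        b=d["extent"]; print(n,"ball",round(d["score"],2),np.round(b),np.round(ray(c,((b[0]+b[2])/2,(b[1]+b[3])/2),.023),3))
# expected pixels of level scoop corners against edges: bright blobs in the jar
c=cam("top"); cv2.imwrite("pics/end.png",c["pixels"])
P=pts(0,-2.4,np.array([.5258,.239,.0862])); s=cam("scene"); print({k:np.round(proj(s,v)).tolist() for k,v in P.items()}); print(spotter.boxes_of("scoop","scene")[:3])
E
```

```text
force: [1.3, 0.1, 0.2]
opening: 0.0671
grasp_force: 0.0
force: [0.4, 0.4, -0.1]
opening: 0.0927
grasp_force: 0.0
eef_pos: [0.5259, 0.239, 0.3349]
eef_rot: [-3.14, 0.068, -0.003]
force: [0.2, 0.3, -0.0]
grasp_force: 0.0
eef_pos: [0.4691, 0.2414, 0.3982]
eef_rot: [-3.14, 0.068, -0.002]
force: [-0.7, 0.7, -0.5]
grasp_force: 0.0
top scoop 0.82 [0.608 0.226 0.006]
top scoop_grip 0.97 [0.533 0.233 0.086]
top scoop_lip 0.55 [0.641 0.232 0.006]
top pad 0.86 [0.572 0.234 0.   ]
top jar_mouth 0.74 [ 0.56  -0.234  0.095]
top ball 0.57 [404. 179. 410. 186.] [ 0.57  -0.271  0.023]
top ball 0.5 [382. 183. 389. 188.] [ 0.56  -0.196  0.023]
top ball 0.41 [408. 189. 410. 195.] [ 0.537 -0.277  0.023]
top ball 0.37 [402. 171. 412. 179.] [ 0.596 -0.273  0.023]
top ball 0.37 [394. 174. 400. 182.] [ 0.585 -0.236  0.023]
scene scoop 0.58 [0.603 0.227 0.006]
scene scoop_grip 0.89 [0.527 0.235 0.086]
scene scoop_lip 0.72 [0.65  0.231 0.006]
scene pad 0.81 [ 0.575  0.235 -0.   ]
scene jar_mouth 0.6 [ 0.575 -0.231  0.095]
scene jar_mouth 0.5 [ 0.463 -0.394  0.095]
wrist scoop 0.77 [0.602 0.24  0.006]
wrist scoop 0.58 [ 0.605 -0.006  0.006]
wrist scoop_grip 0.56 [0.523 0.244 0.086]
wrist scoop_lip 0.66 [0.644 0.23  0.006]
{'grip': [371.0, 235.0], 'lipL': [352.0, 283.0], 'lipR': [331.0, 267.0], 'backL': [374.0, 254.0], 'backR': [352.0, 239.0], 'heelL': [373.0, 268.0], 'heelR': [352.0, 253.0], 'hend': [386.0, 214.0]}
[{'extent': [478.7, 250.1, 510.9, 276.2], 'score': 0.84}, {'extent': [335.8, 215.2, 389.4, 277.4], 'score': 0.67}, {'extent': [412.9, 212.1, 442.7, 233.6], 'score': 0.62}]
```

```bash
python3 -c "
from plant import hand_in
print(hand_in())"
```

```text
the job is handed in; nothing more can be done
None
```

I handed the job in; no verdict came back. I scooped up all six balls and tipped them into the jar; the last top view shows five there and none anywhere else, so the sixth is probably hidden inside. The scoop is back on its pad, about 25 mm from the centre and level as far as the cameras show, with the gripper clear.

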